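Pin the flip stop and lock it with the R-clip

TASK

Push the flip stop's clevis pin fully home into its bracket, then take the R-clip out of the slotted wooden block and push its straight leg down through the cross-hole near the pin's end, until the bent leg has ridden over the pin and sprung closed round it. The pin's depth in the bracket is adjustable, so find the hole by feel; do not force anything, and leave the tools and fasteners lying about where they are.

Things in the scene. Friction and masses are not known exactly. Their poses are not given: they have to be found in the camera images.
- clevis: Flip stop, fixed on the bench: steel base plate 80 (x) x 84 (y) x 8 mm, two grey ears 32 wide, 10 thick, 96 high (outer faces y = +-20), an aluminium stop arm between them pointing to +x. Origin: centre of the underside, z up. A steel pin of 22 mm diameter lies in the ears along y, axis at x = 0, z = 80; 32 mm head at the +y end, free end at -y, cross-hole near the free end.
- head_nominal (a point): Mean place of the outer face of the pin's head (a 14 mm boss, 2 mm proud, included) when home: clevis (0, 41, 80) mm. The head seats on a brass bush screwed into the +y ear, standing out 1 to 21 mm; it does not turn or slide in use and is not measured, so the true face is up to 10 mm either way along y.
- hole_nominal (a point): Mean place of the top mouth of the vertical through cross-hole when the pin is home: clevis (0, -40, 91) mm, on the pin's crest. The true hole is up to 10 mm either way along y (by the same amount as the head), always 81 mm from the outer face of the head; find it by feel or sight. Octagonal, 8.5 mm across flats, no countersink. The pin ends 14 mm beyond it.
- pin (a joint): How far the clevis pin is drawn out of its bracket along the clevis's +y, in m: 0 = home, head against the bush; up to 0.030. It starts 0.018 to 0.028 out. It slides with about 4 N of friction and stays where it is left.
- rack: Wooden block 64 (x) x 44 (y) x 74 mm high (fixed), with a slot 25 (x) x 7 (y) mm through its height in the middle of the top, in which the R-clip hangs. Origin: centre of the underside, z up.
- clip: R-clip of 6 mm wire. Origin: tip of the straight leg, z up along it. Leg z 0 (tip chamfered 1 mm) to 70 mm; rubber grip z 70 to 104, x -8 to +24, y -6 to +6; wire eye above to 121. Sprung bent leg beside it at +x: throat at z 44, flares out to z 27, x 20. It hangs upright in the block, its origin at (-8.5, 0, 4) mm and axes as the block's; draw it 75 mm straight up to free it. 
- clip_tip (a point): Tip of the clip's straight leg (origin of clip). The bent leg meets the pin once the tip is about 15 mm below the pin's axis (26 below its top) and takes about 10 to 20 N to push over. Seated, the tip is 51 to 59 mm below the axis; at 59 the grip's underside rests on the pin.
- clip_grip (a point): Grasp point: clip x 8, y 0, z 99 mm. Grasp across the 12 mm thickness (clip y), fingertips at least 10 mm above the grip's underside so that they clear the bracket's ears.
- clip_hollow (a point): Middle of the hollow between the legs, clip (0, 0, 56) mm: when seated it lies within 5 mm of the pin's axis. The clip's xz plane must stand square to the pin (clip y along clevis y); either way round is right.
- bent_leg (a joint): How far the sprung bent leg is swung out from rest, rad: 0 = closed, about 0.13 while it rides over the widest part of the pin.
- hex_bolt_a: Hex bolt, 56 mm long, lying between block and bracket; a bystander. Origin: centre of its underside.
- hex_bolt_b: Hex bolt, 51 mm long, lying in front; a bystander. Origin: centre of its underside.
- wing_nut_a: Wing nut, 40 mm across, in front; a bystander. Origin: centre of its underside.
- spanner_10: Small combination spanner, 143 mm, in front; a bystander. Origin: centre of its underside.
- carpenter_pencil: Flat carpenter's pencil, 178 mm, at the left; a bystander. Origin: centre of its underside.

How it is judged:
By the outcome, as a careful person would: the job done as asked, in the order asked, and still so for the second after the job is handed in, with the robot touching nothing.
It also fails if it takes over 58 s, if anything falls off the work surface, if the arm or the gripper's body presses on something with over 40 N, if the wrist force passes 120 N, or if a joint passes its speed limit or range.

ROBOT

A 6-joint arm with a two-finger parallel gripper is mounted at the origin on a cart in front of the work surface, level with it; the furniture and walls round the work are solid. World frame = base frame: x ahead of the robot, y to its left, z up, the work surface at z = 0. Lengths are in m, angles in rad, forces in N, time in s.
With the tool pointing down it reaches from about 0.35 to 0.975 m from the base axis. Payload 4.9 kg.
Tool frame: the origin (TCP) lies at the very end of the fingers, on their centre line; the grasp point (between the pads) lies 19 mm behind it (ctrl.grasp_offset is the distance from the TCP to the grasp point, in m); z points along the fingers, y is the line along which they close (so a half turn about z gives the same grasp; the last joint's range is limited). The gripper opens to 85 mm and grips with 20 to 120 N. Pads are 22 mm wide; open, the fingers measure 114 mm over their backs; the gripper's body (76 mm by 85 mm) begins 54 mm behind the grasp point. The pads swing forward as they close: fully open they stand 13 mm farther back than shut.
Start: joints at [1.099, 0.053, 1.613, -0, 1.476, -0.119], TCP at [0.216, 0.586, 0.231] pointing down, gripper open.
Joint ranges: [-3.01, 3.01], [-1.01, 2.22], [0.06, 2.58], [-1.02, 4.17], [0.09, 2.62], [-3.14, 3.14]. Speed limits (rad/s): [2.57, 2.57, 3.14, 3.14, 3.14, 3.14].

INTERFACE

Orientations are given as a rotation vector (axis times angle).
In Python, from station import ctrl, optics gives the robot as it stands.
- The arm moves only by the shell command python3 -m handwheel 'ROWS' [OPENING] [FORCE]. ROWS is JSON, a list of rows, each an object of numbers: "tx", "ty", "tz": the shift along the tool's x, y, z in mm; "roll": the turn about the tool's z in rad. A call has 1 to 12 rows; each row shifts and turns the commanded pose from where the row before left it, along the tool's axes as they then stand; what a row does not reach is not made up. A row lasts 1/12 s, in which the tool goes at most 41.7 mm and 7.16 degrees, less where a joint would pass 70% of its speed; a pose out of reach is approached as far as the arm can. A call with a gripper value outside its range is refused whole. OPENING is the finger opening in mm, from 0 to 85.4, set as the call begins (- or left out, the last holds). The fingers move at their own pace and stop on an object; FORCE is the grip in N (left out, the last holds). Time passes only in rows, so rows that do not move let the fingers close. It gives the time, the measured TCP pose, the force, the opening and the grip force at its end, in the units of the state.
- ctrl.get_obs(): the state, without advancing time (a new reading comes with each control period).
- optics.get_image(name): name is "scene" or "top" or "wrist"; returns (picture, depth): 400x640x3 uint8, red, green, blue; 400x640 float32, m along the optical axis (not along the pixel's ray), 0 where there is no reading.
- optics.camera_params(name): a dict with "mtx" (3x3 intrinsics, pixels), "k1" (the pictures are not rectified: a ray, as slopes to the right and down, at radius r is drawn at 1 + k1 r^2 times it, then the intrinsics apply), "extrinsics" (4x4, takes a point from camera to world coordinates); the wrist camera has in their place "tool_from_camera" (4x4, takes a point from camera to tool coordinates, whose origin is the TCP and whose axes are the flange's). Camera axes: x right, y down, z forward; pixel columns grow to the right and rows downward; lengths in m; the calibration is good to about 2 mm. A picture is of the moment at which its call begins: read the wrist's pose just before it. camera_params takes no time and is no camera call.
- ctrl.finish_job(): hands the job in; it is judged then, once.
The state is a dict: "t": time; "q": joint angles; "dq": joint speeds; "effort": joint torques, N m; "tool_pos": TCP position; "tool_rot": TCP orientation; "contact_force": force on the tool from outside, world axes, zero at the start; "wrist_torque": the same for the moment, N m; "opening": finger opening in m; "grip_force": force on a finger pad.
Only numpy, scipy, OpenCV 4.12 (cv2) and the standard library are available. Lean on these libraries where they do the work, as an engineer would, in place of code of your own. Each camera call takes 0.05 s, during which the arm holds its last target. There are 200 camera calls.

## Working session

There is one attempt and no reset: what is moved stays moved. The work goes in short steps, Python scripts to look and compute and a shell command to move; the robot and the scene stay as the last step left them, time stands still between calls to the robot, and variables do not carry over. Pictures are saved under pics/ and viewed, at most 10 in all, crops included, and the job is handed in when it is done.

```bash
ls; mkdir -p pics
cat > h.py <<'E'
import numpy as np, cv2
from station import ctrl, optics
from scipy.spatial.transform import Rotation as R
def grab(n):
    o=ctrl.get_obs(); im,d=optics.get_image(n); p=optics.camera_params(n)
    if 'extrinsics' in p: E=np.array(p['extrinsics'])
    else:
        T=np.eye(4); T[:3,:3]=R.from_rotvec(o['tool_rot']).as_matrix(); T[:3,3]=o['tool_pos']; E=T@np.array(p['tool_from_camera'])
    return im,d,np.array(p['mtx']),p['k1'],E
def slopes(uv,K,k1):
    uv=np.atleast_2d(uv).astype(float)
    return cv2.undistortPoints(uv[:,None],K,np.array([k1,0,0,0,0.]))[:,0]
def cloud(d,K,k1,E):
    v,u=np.mgrid[:d.shape[0],:d.shape[1]]
    s=slopes(np.c_[u.ravel(),v.ravel()],K,k1); z=d.ravel()
    P=np.c_[s*z[:,None],z]@E[:3,:3].T+E[:3,3]
    return P.reshape(*d.shape,3)
def onplane(uv,z,K,k1,E):
    s=slopes(uv,K,k1); r=np.c_[s,np.ones(len(s))]@E[:3,:3].T
    return E[:3,3]+r*((z-E[2,3])/r[:,2])[:,None]
def proj(P,K,k1,E):
    c=(np.atleast_2d(P)-E[:3,3])@E[:3,:3]; s=c[:,:2]/c[:,2:]
    s=s*(1+k1*(s**2).sum(1))[:,None]
    return s@K[:2,:2].T+K[:2,2]
E
python3 - <<'E'
from h import *
for n in('scene','top'):
    im,d,K,k1,E=grab(n); cv2.imwrite(f'pics/{n}0.png',im[...,::-1]); np.savez(f'{n}0.npz',im=im,d=d,K=K,k1=k1,E=E)
    print(n,K.round(1).tolist(),k1,E.round(3).tolist())
o=ctrl.get_obs();print(o['tool_pos'],o['tool_rot'],o['contact_force'])
E
```

```text
pics
scene [[432.2, 0.0, 315.2], [0.0, 432.2, 200.7], [0.0, 0.0, 1.0]] -0.02775393766419332 [[0.685, -0.488, 0.541, -0.014], [-0.728, -0.459, 0.509, -0.37], [0.0, -0.743, -0.67, 0.667], [0.0, 0.0, 0.0, 1.0]]
top [[425.4, 0.0, 326.8], [0.0, 425.4, 188.4], [0.0, 0.0, 1.0]] -0.0575082018125383 [[0.009, -0.996, 0.093, 0.375], [-1.0, -0.007, 0.025, 0.071], [-0.024, -0.093, -0.995, 0.955], [0.0, 0.0, 0.0, 1.0]]
[0.21569678 0.58599351 0.23016555] [-5.51210835e-01 -3.09228637e+00  2.83094483e-03] [0.22632155 0.1292115  0.1300747 ]
```

View pics/scene0.png

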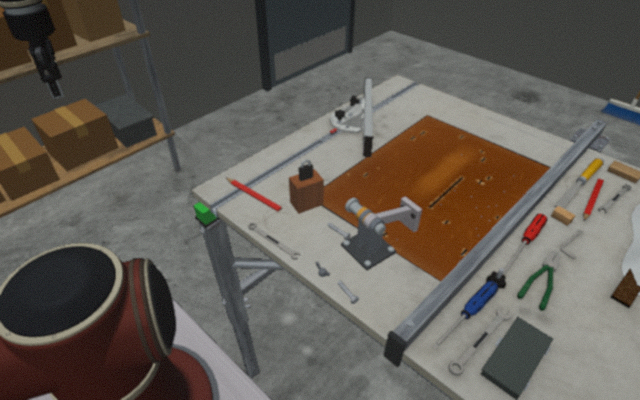

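View pics/top0.png

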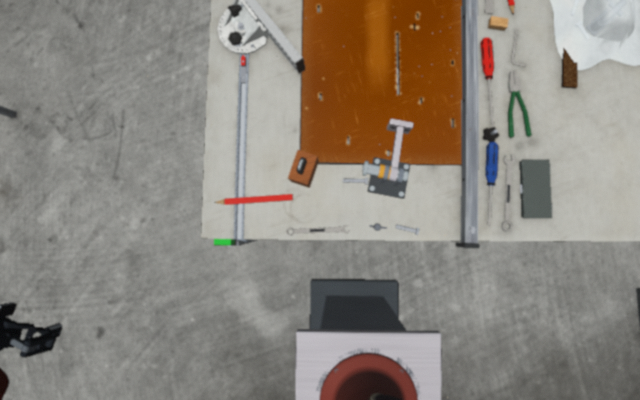

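The top view shows the block near (303,167) and the bracket near (388,180), with the stop arm pointing up-image. The bolt is at (355,180), and the other fasteners are in the front row at v≈229.

Run:
```python
from h import *
ims=[]
for n,(u0,v0,w,h) in {'top':(280,110,160,130),'scene':(270,140,160,130)}.items():
    z=np.load(n+'0.npz'); im=z['im']; P=cloud(z['d'],z['K'],float(z['k1']),z['E'])
    ims.append(cv2.resize(im[v0:v0+h,u0:u0+w,::-1],None,fx=4.9,fy=4.5,interpolation=2)[:585])
    # heights
    sub=P[v0:v0+h,u0:u0+w].reshape(-1,3); c=im[v0:v0+h,u0:u0+w].reshape(-1,3)
    for lo,hi in((.005,.012),(.06,.07),(.07,.078),(.085,.1),(.1,.13)):
        m=(sub[:,2]>lo)&(sub[:,2]<hi); print(n,lo,hi,m.sum(), sub[m].mean(0).round(3) if m.any() else '')
    H=np.where(P[...,2]>0.03,255,0).astype(np.uint8)
    k,l,s,cc=cv2.connectedComponentsWithStats(H[v0:v0+h,u0:u0+w])
    for i in range(1,k):
        if s[i,4]>15: 
            q=P[v0:v0+h,u0:u0+w][l==i]; print(s[i],q.min(0).round(3),q.max(0).round(3))
cv2.imwrite('pics/topc.png',cv2.resize(ims[0],(784,585)))
```

```text
top 0.005 0.012 1107 [0.453 0.005 0.008]
top 0.06 0.07 267 [ 0.578 -0.048  0.066]
top 0.07 0.078 608 [0.507 0.116 0.074]
top 0.085 0.1 596 [ 0.492 -0.023  0.091]
top 0.1 0.13 95 [0.501 0.145 0.111]
[  82    9   52   66 1156] [ 0.375 -0.089  0.031] [0.608 0.071 0.955]
[  8  40  30  37 726] [0.375 0.071 0.03 ] [0.538 0.175 0.955]
scene 0.005 0.012 1163 [ 0.479 -0.005  0.008]
scene 0.06 0.07 437 [ 0.544 -0.006  0.065]
scene 0.07 0.078 470 [0.504 0.078 0.074]
scene 0.085 0.1 597 [ 0.492 -0.006  0.092]
scene 0.1 0.13 117 [0.502 0.143 0.11 ]
[94  0  9  9 73] [-0.014 -0.37   0.03 ] [0.748 0.166 0.667]
[  19   19   35   47 1030] [-0.014 -0.37   0.03 ] [0.54  0.175 0.667]
[  75   57   78   52 1638] [-0.014 -0.37   0.03 ] [0.61  0.02  0.667]
```

View pics/topc.png

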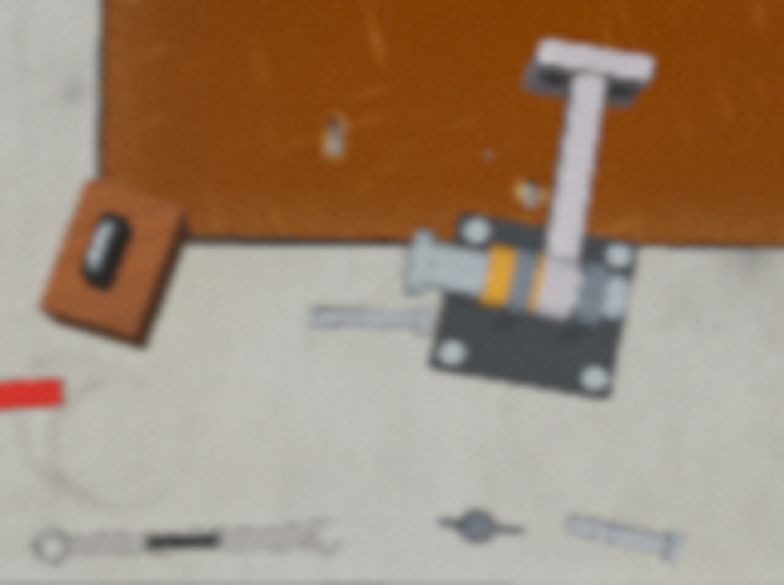

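Run:
```python
from h import *
for n in('top','scene'):
    z=np.load(n+'0.npz'); im=z['im'].astype(int); P=cloud(z['d'],z['K'],float(z['k1']),z['E'])
    ok=(z['d']>0)
    X,Y,Z=np.moveaxis(P,-1,0)
    def rect(m,t):
        q=P[m&ok]; r=cv2.minAreaRect((q[:,:2]*1000).astype(np.float32)); print(n,t,len(q),np.round(r[0],1),np.round(r[1],1),round(r[2],1),q[:,2].mean().round(4))
    red=(im[...,0]-im[...,2]>35)
    rect((abs(Z-.074)<.004)&(X>.43)&(X<.55)&(Y>.09)&(Y<.2)&red,'block')
    rect((Z>.098)&(Z<.14)&(X>.43)&(X<.56)&(Y>.09)&(Y<.2),'grip')
    rect((abs(Z-.008)<.004)&(X>.4)&(X<.56)&(Y>-.085)&(Y<.03),'plate')
    m=(Z>.083)&(Z<.1)&(X>.45)&(X<.54)&(Y>-.1)&(Y<.08)&ok
    rect(m,'pin/ears')
    # head: z>.085, y>.02
    rect(m&(Y>.02),'head')
    q=P[m]; print('maxY',np.sort(q[:,1])[-5:].round(4),'minY',np.sort(q[:,1])[:5].round(4))
    # stop arm dir
    rect((Z>.055)&(X>.505)&(X<.58)&(Y>-.08)&(Y<.02)&(Z<.11),'arm')
```

```text
top block 518 [502.6 145.7] [44.2 63.7] 71.9 0.0741
top grip 99 [502.1 145.8] [11.7 31.7] 72.9 0.1107
top plate 721 [493.2 -27. ] [123.8 116.5] 2.0 0.0083
top pin/ears 620 [502.9 -27.9] [94.9 52.7] 81.1 0.0908
top head 6 [494.   20.5] [14.5  0.3] 0.2 0.0854
maxY [0.0204 0.0204 0.0205 0.0206 0.0206] minY [-0.0741 -0.0735 -0.0732 -0.072  -0.0718]
top arm 288 [527.8 -37.8] [ 51.1 112.5] 43.7 0.0769
scene block 299 [503.9 145.3] [48.7 63.1] 71.9 0.0742
scene grip 133 [503.5 143.5] [12.8 32.3] 71.6 0.1085
scene plate 773 [493.2 -30.4] [113.8  80.9] 79.1 0.0084
scene pin/ears 562 [502.4 -30. ] [93.5 49.2] 78.8 0.0907
scene head 0 [0. 0.] [0. 0.] 0.0 nan
maxY [0.0178 0.0181 0.0181 0.0183 0.02  ] minY [-0.0755 -0.0747 -0.0743 -0.0743 -0.0741]
scene arm 290 [529.3 -41.4] [ 50.3 106.5] 43.3 0.0733<stdin>:7: RuntimeWarning: Mean of empty slice.
  ret = ret.dtype.type(ret / rcount)
```

```bash
R12='{"tx":-27.4,"ty":-27.8,"tz":-4}'; python3 -m handwheel '[{"tx":-27.4,"ty":-27.8,"tz":-4},{"tx":-27.4,"ty":-27.8,"tz":-4},{"tx":-27.4,"ty":-27.8,"tz":-4},{"tx":-27.4,"ty":-27.8,"tz":-4},{"tx":-27.4,"ty":-27.8,"tz":-4},{"tx":-27.4,"ty":-27.8,"tz":-4},{"tx":-27.4,"ty":-27.8,"tz":-4},{"tx":-27.4,"ty":-27.8,"tz":-4},{"tx":-27.4,"ty":-27.8,"tz":-4},{"tx":-27.4,"ty":-27.8,"tz":-4},{"tx":-27.4,"ty":-27.8,"tz":-4},{"tx":-27.4,"ty":-27.8,"tz":-4}]' 0 && python3 -c "
from h import *
p=optics.camera_params('wrist');print(p['mtx'],p['k1'],np.array(p['tool_from_camera']).round(3))
o=ctrl.get_obs();print(o['tool_pos'],o['tool_rot'])"
```

```text
$[0]: bad value
```

```bash
python3 -m handwheel '[{"tx":-27.4,"ty":-27.8,"tz":-4,"roll":0},{"tx":-27.4,"ty":-27.8,"tz":-4,"roll":0},{"tx":-27.4,"ty":-27.8,"tz":-4,"roll":0},{"tx":-27.4,"ty":-27.8,"tz":-4,"roll":0},{"tx":-27.4,"ty":-27.8,"tz":-4,"roll":0},{"tx":-27.4,"ty":-27.8,"tz":-4,"roll":0},{"tx":-27.4,"ty":-27.8,"tz":-4,"roll":0},{"tx":-27.4,"ty":-27.8,"tz":-4,"roll":0},{"tx":-27.4,"ty":-27.8,"tz":-4,"roll":0},{"tx":-27.4,"ty":-27.8,"tz":-4,"roll":0},{"tx":-27.4,"ty":-27.8,"tz":-4,"roll":0},{"tx":-27.4,"ty":-27.8,"tz":-4,"roll":0}]' 0 && python3 -c "
from h import *
p=optics.camera_params('wrist');print(p['mtx'],p['k1'],np.array(p['tool_from_camera']).round(3))
o=ctrl.get_obs();print(o['tool_pos'],o['tool_rot'])"
```

```text
t: 1.1
tool_pos: [0.4093, 0.158, 0.2792]
tool_rot: [-0.551, -3.093, -0.0]
contact_force: [0.7, 0.5, 0.6]
opening: -0.0001
grip_force: 0.0
[[286.98822146   0.         322.28789174]
 [  0.         286.98822146 202.36731259]
 [  0.           0.           1.        ]] -0.013175702599084526 [[-0.001 -0.964 -0.264  0.067]
 [ 1.    -0.    -0.001  0.001]
 [ 0.001 -0.264  0.964 -0.142]
 [ 0.     0.     0.     1.   ]]
[0.40927837 0.15797664 0.27916097] [-5.50996409e-01 -3.09286050e+00 -1.06242463e-04]
```

Run:
```python
from h import *
im,d,K,k1,E=grab('wrist'); cv2.imwrite('pics/w0.png',im[...,::-1]); np.savez('w0.npz',im=im,d=d,K=K,k1=k1,E=E)
```

```text
(no output)
```

View pics/w0.png

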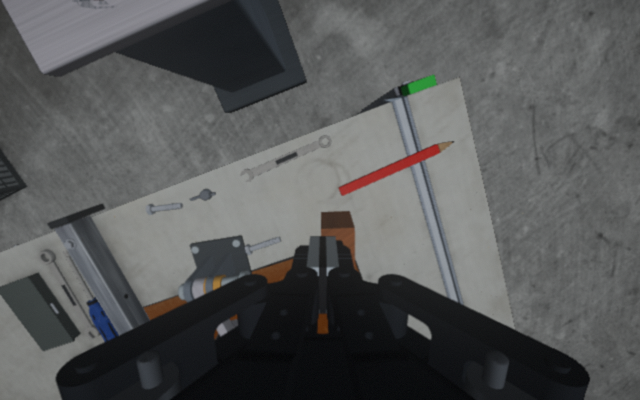

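The wrist view has image-up towards the robot, and the gripper hides everything below v≈240. The bracket plate is at (220,255) and the block at (337,225). To see the bracket I need to move the TCP out past it.

```bash
python3 -m handwheel '[{"tx":-35,"ty":-17,"tz":0,"roll":0},{"tx":-35,"ty":-17,"tz":0,"roll":0},{"tx":-35,"ty":-17,"tz":0,"roll":0},{"tx":-35,"ty":-17,"tz":0,"roll":0},{"tx":-35,"ty":-17,"tz":0,"roll":0},{"tx":-35,"ty":-17,"tz":0,"roll":0},{"tx":0,"ty":0,"tz":0,"roll":0},{"tx":0,"ty":0,"tz":0,"roll":0}]'
python3 - <<'E'
from h import *
im,d,K,k1,E=grab('wrist'); cv2.imwrite('pics/w1.png',im[...,::-1]); np.savez('w1.npz',im=im,d=d,K=K,k1=k1,E=E)
E
```

```text
t: 1.82
tool_pos: [0.5715, -0.0096, 0.2778]
tool_rot: [-0.555, -3.089, -0.0]
contact_force: [-0.8, 0.5, 0.2]
opening: 0.0001
grip_force: 0.0
```

View pics/w1.png

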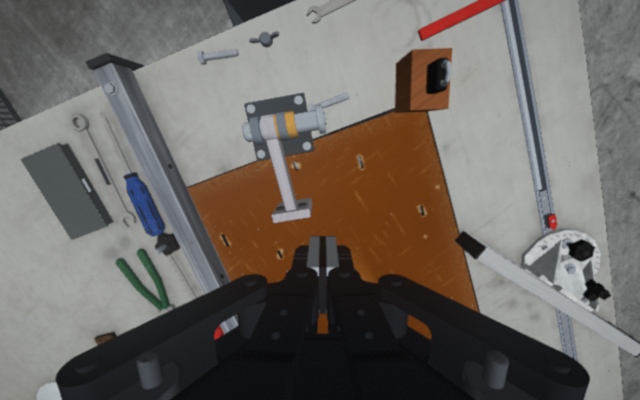

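The bracket is now clear: plate screws near (251,108), (298,99), (307,146) and (262,155), pin head near (320,120), and the free end near (247,130).

Run:
```python
from h import *
z=np.load('w1.npz'); im=z['im']; d=z['d']; K=z['K'];k1=float(z['k1']);E=z['E']
P=cloud(d,K,k1,E); 
g=cv2.cvtColor(im,cv2.COLOR_RGB2GRAY).astype(float)
# refine screws: bright blob centroid in 13px window
S=[]
for u,v in((251,108),(298,99),(307,146),(262,155)):
    w=g[v-8:v+9,u-8:u+9]; m=w>np.percentile(w,75) ; l=cv2.connectedComponents((w>140).astype(np.uint8))[1]
    c=l[8,8]; yy,xx=np.nonzero(l==c); S.append((u-8+xx.mean(),v-8+yy.mean()))
S=np.array(S); print(S.round(1))
W=onplane(S,0.011,K,k1,E); print((W*1000).round(1))
print('side lens',[(np.linalg.norm(W[i]-W[(i+1)%4])*1000).round(1) for i in range(4)])
C=W.mean(0); ax=(W[0]+W[1]-W[2]-W[3]);ay=(W[1]+W[2]-W[0]-W[3])
print('C',C, 'yaw from x',-180+0*1+np.degrees(np.arctan2(-ax[1],-ax[0]))+180,'yaw from y',np.degrees(np.arctan2(ay[1],ay[0]))-90)
E0=z['E'];yaw=np.arctan2(ay[1],ay[0])-np.pi/2
for n in('top','scene','w1'):
    f=np.load(n+('0' if n!='w1' else '')+'.npz'); Q=cloud(f['d'],f['K'],float(f['k1']),f['E'])[f['d']>0]
    c,s=np.cos(yaw),np.sin(yaw); L=(Q-[C[0],C[1],0])@np.array([[c,-s,0],[s,c,0],[0,0,1]])
    m=(abs(L[:,0])<6)&(L[:,2]>.07)&(L[:,2]<.11)&(abs(L[:,1])<.1); l=L[m]
    o=np.argsort(l[:,1]); l=l[o]; print(n,'ends',(l[:3]*1000).round(0).tolist(),(l[-3:]*1000).round(0).tolist())
    hm=(l[:,1]>.035); print(' head top z',np.sort(l[hm,2])[-3:])
    # pin x-centre from points on pin beyond ear: y<-.022
    for a,b in((-.06,-.022),(.03,.1)):
        m=(L[:,1]>a)&(L[:,1]<b)&(L[:,2]>.06)&(L[:,2]<.11)&(abs(L[:,0])<.03); q=L[m]
        if len(q)>5: print(' seg',a,len(q),'x range',np.percentile(q[:,0],[2,98]).round(4),'x at top',q[q[:,2]>np.percentile(q[:,2],80),0].mean().round(4),'zmax',np.percentile(q[:,2],97).round(4),'y',q[:,1].min().round(4),q[:,1].max().round(4))
X,Y,Z=np.moveaxis(P,-1,0); I=im.astype(int)
red=(I[...,0]-I[...,2]>35)
for t,m in(('block',(abs(Z-.074)<.004)&red),('grip',(Z>.095)&(Z<.14))):
    m=m&(d>0)&(X>.43)&(X<.57)&(Y>.08)&(Y<.2); q=P[m]; r=cv2.minAreaRect((q[:,:2]*1000).astype(np.float32)); print(t,r,q[:,2].mean())
```

```text
[[250.5 108.5]
 [298.   99.7]
 [306.5 145.6]
 [260.6 153.6]]
[[455.4 -70.4  11. ]
 [467.5  -5.6  11. ]
 [528.2 -17.   11. ]
 [516.1 -81.7  11. ]]
side lens [np.float64(65.9), np.float64(61.8), np.float64(65.8), np.float64(61.8)]
C [ 0.49178016 -0.04368989  0.011     ] yaw from x -10.601595305517264 yaw from y -10.617137541901968
top ends [[-443.0, -92.0, 70.0], [-444.0, -92.0, 74.0], [-444.0, -91.0, 80.0]] [[-7.0, 64.0, 85.0], [-5.0, 64.0, 88.0], [-2.0, 65.0, 84.0]]
 head top z [0.09776713 0.09798232 0.09881147]
 seg -0.06 41 x range [-0.0126  0.0061] x at top -0.0033 zmax 0.0918 y -0.0304 -0.0221
 seg 0.03 198 x range [-0.0168  0.0084] x at top -0.003 zmax 0.0966 y 0.0301 0.0647
scene ends [[-456.0, -100.0, 109.0], [-454.0, -100.0, 110.0], [-455.0, -100.0, 96.0]] [[-16.0, 61.0, 82.0], [-1.0, 62.0, 95.0], [-13.0, 62.0, 88.0]]
 head top z [0.0966207  0.09667091 0.0972661 ]
 seg -0.06 90 x range [-0.0115  0.0072] x at top -0.0004 zmax 0.0915 y -0.0319 -0.022
 seg 0.03 185 x range [-0.0161  0.0101] x at top -0.0023 zmax 0.0959 y 0.0309 0.0624
w1 ends [[-3.0, -31.0, 86.0], [3.0, -30.0, 88.0], [-4.0, -30.0, 87.0]] [[4.0, 64.0, 83.0], [-4.0, 65.0, 85.0], [2.0, 65.0, 85.0]]
 head top z [0.09615689 0.09622221 0.09654968]
 seg -0.06 132 x range [-0.01    0.0106] x at top 0.0007 zmax 0.0907 y -0.0308 -0.022
 seg 0.03 668 x range [-0.013   0.0135] x at top 0.0003 zmax 0.0951 y 0.03 0.0646
block ((505.231689453125, 144.7113800048828), (45.22200393676758, 63.9769401550293), 71.6922378540039) 0.0730467877939593
grip ((504.9862365722656, 144.11122131347656), (12.212390899658203, 30.726680755615234), 70.9543228149414) 0.10879176956047865
```

```bash
python3 -m handwheel '[{"tx":0,"ty":0,"tz":0,"roll":-0.0855},{"tx":0,"ty":0,"tz":0,"roll":-0.0855},{"tx":24,"ty":18.6,"tz":0,"roll":0},{"tx":24,"ty":18.6,"tz":0,"roll":0},{"tx":24,"ty":18.6,"tz":0,"roll":0},{"tx":0,"ty":0,"tz":35,"roll":0},{"tx":0,"ty":0,"tz":35,"roll":0},{"tx":0,"ty":0,"tz":35,"roll":0},{"tx":0,"ty":0,"tz":35,"roll":0},{"tx":0,"ty":0,"tz":35,"roll":0},{"tx":0,"ty":0,"tz":33,"roll":0},{"tx":0,"ty":0,"tz":0,"roll":0}]'
cat > c.py <<'E'
from h import *
C=np.array([.4918,-.0437,0]); yaw=np.radians(-10.6)
c,s=np.cos(yaw),np.sin(yaw); RC=np.array([[c,-s,0],[s,c,0],[0,0,1]])
def st():
    o=ctrl.get_obs(); a=R.from_rotvec(o['tool_rot']).as_matrix()
    print('tcp in clevis mm',((np.array(o['tool_pos'])-C)@RC*1000).round(2),'F clevis',(np.array(o['contact_force'])@RC).round(1),'tool y deg',np.degrees(np.arctan2(a[1,1],a[0,1])).round(2),'tilt',a[:2,2].round(4),'t',round(o['t'],2),'tq',np.round(o['wrist_torque'],2),'grip',o['opening'],o['grip_force'])
if __name__=='__main__': st()
E
python3 c.py
```

```text
t: 2.87
tool_pos: [0.5036, 0.0608, 0.0641]
tool_rot: [-0.281, -3.115, 0.001]
contact_force: [-1.2, 0.2, -0.8]
opening: 0.0
grip_force: 0.0
tcp in clevis mm [ -7.66 104.87  64.05] F clevis [-1.2 -0.  -0.8] tool y deg 79.68 tilt [-0.0137  0.0005] t 2.87 tq [-0.04  0.1  -0.02] grip 1.6609767408463815e-05 0.0
```

```bash
python3 -m handwheel '[{"tx":0,"ty":0,"tz":0,"roll":0},{"tx":0,"ty":0,"tz":0,"roll":0}]' >/dev/null; python3 c.py
```

```text
tcp in clevis mm [8.0000e-02 1.0559e+02 7.3530e+01] F clevis [ 0.4 -0.4  0.1] tool y deg 79.65 tilt [0.003 0.   ] t 3.03 tq [0.05 0.   0.03] grip -7.68223808261279e-05 0.0
```

```bash
python3 -m handwheel '[{"tx":0,"ty":-6,"tz":3.5,"roll":0},{"tx":0,"ty":-8,"tz":0,"roll":0},{"tx":0,"ty":-8,"tz":0,"roll":0},{"tx":0,"ty":-4,"tz":0,"roll":0},{"tx":0,"ty":-4,"tz":0,"roll":0},{"tx":0,"ty":-4,"tz":0,"roll":0},{"tx":0,"ty":-2,"tz":0,"roll":0}]'; python3 c.py
python3 -m handwheel '[{"tx":0,"ty":-2,"tz":0,"roll":0},{"tx":0,"ty":-2,"tz":0,"roll":0},{"tx":0,"ty":-2,"tz":0,"roll":0}]' >/dev/null; python3 c.py
python3 -m handwheel '[{"tx":0,"ty":-2,"tz":0,"roll":0},{"tx":0,"ty":-2,"tz":0,"roll":0}]' >/dev/null; python3 c.py
```

```text
t: 3.62
tool_pos: [0.5046, 0.0239, 0.0688]
tool_rot: [0.286, 3.127, 0.002]
contact_force: [0.1, 3.9, 3.0]
opening: 0.0002
grip_force: 2.1
tcp in clevis mm [ 0.15 68.76 68.79] F clevis [-0.6  3.8  3. ] tool y deg 79.55 tilt [0.002  0.0009] t 3.62 tq [ 0.57 -0.09 -0.05] grip 0.00024184304122819582 2.128077819943428
tcp in clevis mm [-0.1  62.88 68.22] F clevis [1.7 3.5 3.1] tool y deg 79.6 tilt [0.0013 0.0001] t 3.87 tq [ 0.64 -0.26 -0.01] grip -0.00016612437321944338 2.138585150241852
tcp in clevis mm [-0.3  58.78 67.99] F clevis [2.2 4.7 1.8] tool y deg 79.6 tilt [0.0008 0.    ] t 4.03 tq [ 0.58 -0.39 -0.01] grip 6.360038460173235e-06 2.1266549080610275
```

```bash
for i in 1; do python3 -m handwheel '[{"tx":0,"ty":-1.5,"tz":0,"roll":0},{"tx":0,"ty":-1.5,"tz":0,"roll":0}]' >/dev/null; python3 c.py; done
python3 -m handwheel '[{"tx":0,"ty":-1.5,"tz":0,"roll":0},{"tx":0,"ty":0,"tz":0,"roll":0}]' >/dev/null; python3 c.py
```

```text
tcp in clevis mm [-0.44 55.68 67.83] F clevis [2.1 4.4 3.6] tool y deg 79.58 tilt [ 0.0004 -0.    ] t 4.2 tq [ 0.6  -0.42 -0.02] grip -0.00026323502359215927 2.1001779288053513
tcp in clevis mm [-0.66 53.96 67.69] F clevis [2.6 2.9 1.5] tool y deg 79.58 tilt [-0.0002 -0.0003] t 4.37 tq [ 0.42 -0.3   0.01] grip -0.00041678364013151984 1.5013951063156128
```

```bash
python3 -m handwheel '[{"tx":0,"ty":-1,"tz":0,"roll":0},{"tx":0,"ty":-1,"tz":0,"roll":0}]' >/dev/null; python3 c.py
python3 -m handwheel '[{"tx":0,"ty":-1,"tz":0,"roll":0},{"tx":0,"ty":-1,"tz":0,"roll":0}]' >/dev/null; python3 c.py
python3 -m handwheel '[{"tx":0,"ty":-1,"tz":0,"roll":0},{"tx":0,"ty":-0.5,"tz":0,"roll":0}]' >/dev/null; python3 c.py
```

```text
tcp in clevis mm [-0.69 52.91 67.68] F clevis [2.  9.7 3.1] tool y deg 79.57 tilt [0.0002 0.0018] t 4.53 tq [ 1.32 -0.49  0.02] grip 0.00011302042691713264 4.528600573539734
tcp in clevis mm [-0.67 52.77 67.77] F clevis [ 2.2 15.9  1.2] tool y deg 79.53 tilt [0.0013 0.0063] t 4.7 tq [ 2.44 -0.83  0.05] grip 0.00015297684767904318 8.229007422924042
tcp in clevis mm [-0.68 52.7  67.83] F clevis [ 1.9 20.7  1.5] tool y deg 79.52 tilt [0.0022 0.0093] t 4.87 tq [ 3.05 -0.89  0.03] grip -0.00013849960365014424 10.240900721400976
```

The pin stops hard at y=52.75 mm with 20 N, so it is home. I'll back off and look at the cross-hole.

```bash
python3 -m handwheel '[{"tx":0,"ty":10,"tz":0,"roll":0},{"tx":0,"ty":15,"tz":0,"roll":0},{"tx":0,"ty":0,"tz":-30,"roll":0},{"tx":0,"ty":0,"tz":-30,"roll":0},{"tx":0,"ty":0,"tz":-25,"roll":0},{"tx":-19,"ty":-28,"tz":0,"roll":0},{"tx":-19,"ty":-30,"tz":0,"roll":0},{"tx":-19,"ty":-30,"tz":0,"roll":0},{"tx":-19,"ty":-30,"tz":0,"roll":0},{"tx":0,"ty":0,"tz":0,"roll":0},{"tx":0,"ty":0,"tz":0,"roll":0},{"tx":0,"ty":0,"tz":0,"roll":0}]' ; python3 c.py
python3 - <<'E'
from c import *
im,d,K,k1,E=grab('wrist'); np.savez('w2.npz',im=im,d=d,K=K,k1=k1,E=E)
h=np.array([0,-.0427,.091])@RC.T+C; u,v=proj(h,K,k1,E)[0]; print(u,v)
u,v=int(u),int(v); a=im[max(v-70,0):v+70,u-90:u+150]; print(u-90,max(v-70,0)); cv2.imwrite('pics/w2.png',cv2.resize(a[...,::-1],None,fx=3.3,fy=3.3,interpolation=2))
E
```

```text
t: 5.87
tool_pos: [0.5568, -0.1007, 0.1514]
tool_rot: [-0.286, -3.125, 0.0]
contact_force: [-1.6, 1.4, 0.5]
opening: 0.0001
grip_force: 0.0
tcp in clevis mm [ 74.39 -44.09 151.44] F clevis [-1.8  1.   0.5] tool y deg 79.56 tilt [-0.0035  0.0003] t 5.87 tq [-0.01 -0.01 -0.04] grip 5.882747054149192e-05 0.0
324.07733246954353 112.13078671223836
234 42
```

View pics/w2.png

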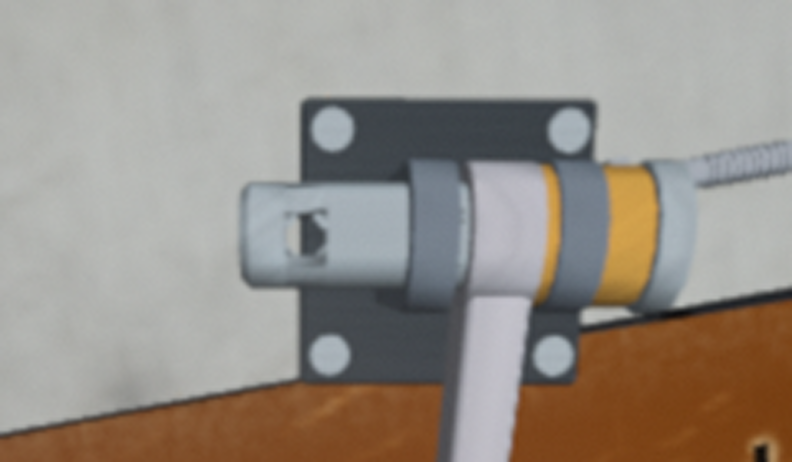

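The pin is home with its head against the brass bush. The hole shows at crop (307,237), about full pixel (327,113.8), and the pin's free end is at crop (242,235).

Run:
```python
from c import *
z=np.load('w2.npz');K=z['K'];k1=float(z['k1']);E=z['E'];d=z['d'];im=z['im']
cl=lambda P:((np.atleast_2d(P)-C)@RC*1000).round(2)
o=lambda u,v:(234+u/3.3,42+v/3.3)
for n,p in(('hole',(306.5,237)),('hole l',(286,237)),('hole r',(328,237)),('end',(242,237))): print(n,o(*p),cl(onplane(o(*p),.091 if n!='end' else .085,K,k1,E)))
S=np.array([o(332,129),o(569,131),o(330,355),o(553,355)]); W=onplane(S,.011,K,k1,E); print('plate',cl(W),cl(W).mean(0))
P=(cloud(d,K,k1,E)-C)@RC; m=(d>0)&(P[...,2]>.086)&(abs(P[...,0])<.012)&(P[...,1]<-.025)&(P[...,1]>-.08); q=P[m]
print('pin depth: y',q[:,1].min(),'x mean',q[:,0].mean(),'z max',np.percentile(q[:,2],98))
m=(d>0)&(P[...,2]>.07)&(abs(P[...,0])<.012)&(P[...,1]>.02)&(P[...,1]<.08);print('head y',np.percentile(P[m][:,1],99))
```

```text
hole (326.8787878787879, 113.81818181818183) [[  1.09 -40.8   91.  ]]
hole l (320.6666666666667, 113.81818181818183) [[  1.1 -45.   91. ]]
hole r (333.3939393939394, 113.81818181818183) [[  1.08 -36.41  91.  ]]
end (307.33333333333337, 113.81818181818183) [[  0.9 -54.3  85. ]]
plate [[-30.57 -32.75  11.  ]
 [-30.3   33.19  11.  ]
 [ 31.47 -32.53  11.  ]
 [ 31.28  33.17  11.  ]] [ 0.47  0.27 11.  ]
pin depth: y -0.05503533345525858 x mean 0.0001886407762548912 z max 0.09109377887407734
head y 0.037070830449687765
```

```bash
python3 -m handwheel '[{"tx":0,"ty":0,"tz":-20,"roll":0.0685},{"tx":0,"ty":0,"tz":-20,"roll":0.0685},{"tx":8.7,"ty":36.3,"tz":0,"roll":0},{"tx":8.7,"ty":36.3,"tz":0,"roll":0},{"tx":8.7,"ty":36.3,"tz":0,"roll":0},{"tx":8.7,"ty":36.3,"tz":0,"roll":0},{"tx":8.7,"ty":36.3,"tz":0,"roll":0},{"tx":8.7,"ty":36.3,"tz":0,"roll":0},{"tx":0,"ty":0,"tz":0,"roll":0},{"tx":0,"ty":0,"tz":0,"roll":0},{"tx":0,"ty":0,"tz":0,"roll":0}]' 42; python3 c.py
python3 - <<'E'
from c import *
im,d,K,k1,E=grab('wrist'); np.savez('w3.npz',im=im,d=d,K=K,k1=k1,E=E)
P=cloud(d,K,k1,E); X,Y,Z=np.moveaxis(P,-1,0); I=im.astype(int); red=(I[...,0]-I[...,2]>30)
near=(d>0)&(X>.43)&(X<.56)&(Y>.08)&(Y<.2)
for t,m in(('block',(abs(Z-.074)<.004)&red),('grip',(Z>.095)&(Z<.14)),('griptop',(abs(Z-.108)<.003)),('eye',(Z>.115)&(Z<.13))):
    q=P[m&near]; print(t,len(q),cv2.minAreaRect((q[:,:2]*1000).astype(np.float32)) if len(q) else '',np.percentile(q[:,2],[2,50,98]) if len(q) else '')
u,v=proj([.504,.145,.1],K,k1,E)[0].astype(int); a=im[max(v-60,0):v+60,u-80:u+80]; print(u,v); cv2.imwrite('pics/w3.png',cv2.resize(a[...,::-1],None,fx=4,fy=4,interpolation=2))
E
```

```text
t: 6.83
tool_pos: [0.5759, 0.123, 0.1924]
tool_rot: [-0.495, -3.101, 0.002]
contact_force: [0.2, 0.1, 0.6]
opening: 0.0424
grip_force: 0.0
tcp in clevis mm [ 51.99 179.28 192.42] F clevis [0.2 0.2 0.6] tool y deg 71.85 tilt [-0.001  -0.0008] t 6.83 tq [ 0.02  0.03 -0.02] grip 0.04242674730498648 0.0
block 3199 ((505.2584228515625, 145.15878295898438), (43.96343994140625, 63.94776916503906), 71.9836654663086) [0.07166063 0.07306293 0.07455256]
grip 662 ((504.8285827636719, 145.09475708007812), (11.633967399597168, 30.85247230529785), 72.17328643798828) [0.10413034 0.10705928 0.12351336]
griptop 366 ((504.872314453125, 145.14271545410156), (11.488028526306152, 30.729103088378906), 72.0418701171875) [0.10512561 0.10653297 0.1082014 ]
eye 209 ((504.90771484375, 145.63941955566406), (4.417874813079834, 21.649499893188477), 71.59190368652344) [0.11552965 0.12088834 0.12392185]
320 112
```

View pics/w3.png

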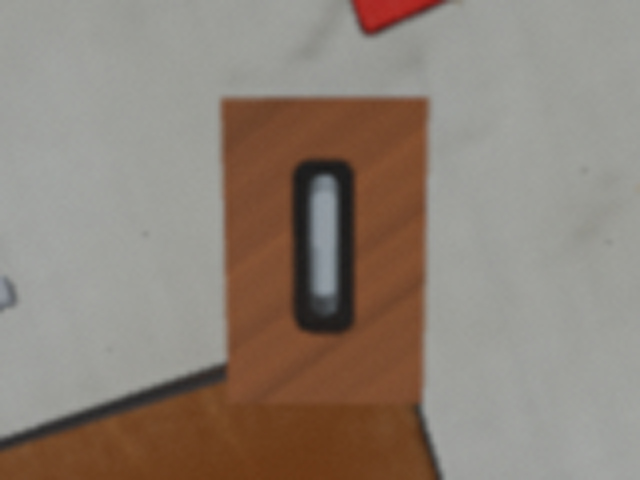

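The block stands square in view, with the clip centred at (323,245) in the crop. The tool already lines up with it at 72°.

```bash
python3 -m handwheel '[{"tx":24.8,"ty":-1,"tz":0,"roll":0},{"tx":24.8,"ty":0,"tz":0,"roll":0},{"tx":24.7,"ty":0,"tz":0,"roll":0},{"tx":0,"ty":0,"tz":0,"roll":0},{"tx":0,"ty":0,"tz":25,"roll":0},{"tx":0,"ty":0,"tz":30,"roll":0},{"tx":0,"ty":0,"tz":30,"roll":0},{"tx":0,"ty":0,"tz":15,"roll":0},{"tx":0,"ty":0,"tz":7.4,"roll":0},{"tx":0,"ty":0,"tz":0,"roll":0},{"tx":0,"ty":0,"tz":0,"roll":0},{"tx":0,"ty":0,"tz":0,"roll":0}]'
```

```text
t: 7.88
tool_pos: [0.5075, 0.1445, 0.0873]
tool_rot: [0.499, 3.099, 0.001]
contact_force: [-0.5, 0.3, 0.8]
opening: 0.0419
grip_force: 0.0
```

```bash
python3 -m handwheel '[{"tx":2.4,"ty":0.3,"tz":2,"roll":0},{"tx":0,"ty":0,"tz":0,"roll":0},{"tx":0,"ty":0,"tz":0,"roll":0}]'
python3 -m handwheel '[{"tx":0,"ty":0,"tz":0,"roll":0},{"tx":0,"ty":0,"tz":0,"roll":0},{"tx":0,"ty":0,"tz":0,"roll":0},{"tx":0,"ty":0,"tz":0,"roll":0},{"tx":0,"ty":0,"tz":0,"roll":0},{"tx":0,"ty":0,"tz":0,"roll":0}]' 5 40; python3 c.py
```

```text
t: 8.13
tool_pos: [0.5041, 0.1459, 0.0842]
tool_rot: [0.498, 3.101, 0.001]
contact_force: [0.5, 0.5, 0.6]
opening: 0.0421
grip_force: 0.0
t: 8.63
tool_pos: [0.504, 0.1458, 0.0837]
tool_rot: [0.499, 3.101, 0.0]
contact_force: [-0.5, 0.5, 2.2]
opening: 0.0114
grip_force: 40.4
tcp in clevis mm [-22.89 188.52  83.69] F clevis [-0.6  0.4  2.2] tool y deg 71.73 tilt [0.0004 0.0002] t 8.63 tq [ 0.05  0.09 -0.02] grip 0.011367456764896663 40.43980300426483
```

```bash
python3 -m handwheel '[{"tx":0,"ty":0,"tz":0,"roll":0},{"tx":0,"ty":0,"tz":-10,"roll":0},{"tx":0,"ty":0,"tz":-20,"roll":0},{"tx":0,"ty":0,"tz":-30,"roll":0},{"tx":0,"ty":0,"tz":-30,"roll":0},{"tx":0,"ty":0,"tz":-30,"roll":0},{"tx":0,"ty":0,"tz":0,"roll":-0.068},{"tx":0,"ty":0,"tz":0,"roll":-0.068},{"tx":0,"ty":0,"tz":0,"roll":0},{"tx":0,"ty":0,"tz":0,"roll":0}]' 5 80; python3 c.py
python3 - <<'E'
from c import *
im,d,K,k1,E=grab('wrist'); np.savez('w4.npz',im=im,d=d,K=K,k1=k1,E=E)
o=ctrl.get_obs(); T=np.array(o['tool_pos']); A=R.from_rotvec(o['tool_rot']).as_matrix()
for x in(-8,8): print(x,proj(T+A@[x/1000,0,.0797],K,k1,E))
cv2.imwrite('pics/w4.png',im[60:310,220:420,::-1].repeat(2,0).repeat(2,1))
E
```

```text
t: 9.47
tool_pos: [0.5034, 0.1457, 0.2033]
tool_rot: [-0.289, -3.128, 0.0]
contact_force: [-0.3, -0.4, -0.1]
opening: 0.0108
grip_force: 78.6
tcp in clevis mm [-23.4  188.26 203.26] F clevis [-0.2 -0.5 -0.1] tool y deg 79.43 tilt [-0.0006 -0.0002] t 9.47 tq [ 0.   -0.01 -0.01] grip 0.010845198666935865 78.57972621917725
-8 [[321.82366462 218.59488207]]
8 [[321.80148165 199.58064153]]
```

View pics/w4.png

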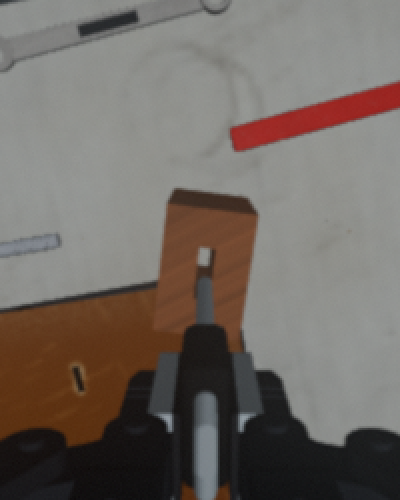

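Run:
```python
from c import *
z=np.load('w4.npz');im=z['im'];d=z['d'];K=z['K'];k1=float(z['k1']);E=z['E']
P=cloud(d,K,k1,E)
T=np.array([.5034,.1457,.2033]); A=R.from_rotvec([-.289,-3.128,0]).as_matrix()
L=(P-T)@A*1000
for v in range(194,232,2): print(v,[(int(L[v,u,0]),round(float(L[v,u,1]),1),int(L[v,u,2])) if d[v,u]>0 else None for u in(320,322,324)],im[v,322])
m=(L[...,2]>25)&(L[...,2]<95)&(abs(L[...,1])<8)&(abs(L[...,0])<30); m[240:]=False
vv,uu=np.nonzero(m)
for v in range(192,225,3):
    q=uu[vv==v]; print(v,(q.min(),q.max(),q.mean()) if len(q) else None)
```

```text
194 [(-15, -2.6, 195), (-15, -0.2, 194), (-14, 2.2, 192)] [64 45 34]
196 [(-15, -2.5, 184), (-15, -0.1, 184), (-15, 2.2, 185)] [64 44 33]
198 [(-15, -2.4, 174), (9, 0.1, 78), (-15, 2.2, 175)] [68 60 55]
200 [(9, -1.5, 74), (9, 0.1, 74), (9, 1.6, 73)] [71 74 76]
202 [(9, -1.4, 68), (9, 0.1, 67), (8, 1.6, 69)] [70 73 76]
204 [(9, -1.4, 63), (9, 0.1, 60), (9, 1.6, 62)] [70 74 76]
206 [(8, -1.3, 58), (9, 0.1, 56), (9, 1.6, 58)] [71 74 76]
208 [(9, -1.3, 52), (9, 0.1, 51), (9, 1.5, 51)] [71 73 76]
210 [(9, -1.3, 48), (9, 0.1, 47), (9, 1.5, 47)] [70 74 77]
212 [(9, -1.2, 43), (9, 0.1, 41), (9, 1.5, 42)] [73 76 79]
214 [(9, -1.2, 38), (9, 0.1, 37), (9, 1.5, 38)] [70 73 75]
216 [(8, -1.2, 36), (9, 0.2, 32), (9, 1.4, 34)] [71 74 77]
218 [(9, -1.1, 30), (9, 0.2, 29), (9, 1.4, 29)] [71 74 77]
220 [(9, -1.1, 26), (9, 0.2, 25), (9, 1.4, 26)] [70 73 76]
222 [(14, -0.9, 7), (14, 0.2, 6), (14, 1.3, 6)] [43 42 41]
224 [(14, -0.9, 3), (14, 0.2, 4), (14, 1.3, 4)] [32 29 27]
226 [(14, -0.8, 1), (14, 0.2, 0), (14, 1.3, 1)] [29 26 25]
228 [(14, -0.8, -1), (14, 0.2, -1), (14, 1.3, -2)] [30 26 25]
230 [(14, -0.8, -5), (14, 0.2, -4), (14, 1.2, -5)] [29 27 24]
192 None
195 None
198 (np.int64(322), np.int64(322), np.float64(322.0))
201 (np.int64(319), np.int64(325), np.float64(322.0))
204 (np.int64(319), np.int64(325), np.float64(322.0))
207 (np.int64(319), np.int64(326), np.float64(322.5))
210 (np.int64(318), np.int64(326), np.float64(322.0))
213 (np.int64(318), np.int64(326), np.float64(322.0))
216 (np.int64(318), np.int64(326), np.float64(322.0))
219 (np.int64(318), np.int64(326), np.float64(322.0))
222 None
```

```bash
python3 -m handwheel '[{"tx":-4.4,"ty":-32.7,"tz":0,"roll":0},{"tx":-4.4,"ty":-32.7,"tz":0,"roll":0},{"tx":-4.4,"ty":-32.7,"tz":0,"roll":0},{"tx":-4.3,"ty":-32.7,"tz":0,"roll":0},{"tx":-4.3,"ty":-32.7,"tz":0,"roll":0},{"tx":-4.3,"ty":-32.7,"tz":0,"roll":0},{"tx":-4.3,"ty":-33,"tz":0,"roll":0},{"tx":0,"ty":0,"tz":10,"roll":0},{"tx":0,"ty":0,"tz":0,"roll":0},{"tx":0,"ty":0,"tz":0,"roll":0},{"tx":0,"ty":0,"tz":0,"roll":0}]'; python3 c.py
```

```text
t: 10.43
tool_pos: [0.4918, -0.0841, 0.193]
tool_rot: [-0.285, -3.128, -0.001]
contact_force: [0.5, -0.3, 0.4]
opening: 0.0103
grip_force: 78.6
tcp in clevis mm [  7.44 -39.74 192.95] F clevis [ 0.5 -0.2  0.4] tool y deg 79.57 tilt [-0.001   0.0007] t 10.43 tq [-0.06 -0.03  0.04] grip 0.010281751654030261 78.64347696304321
```

```bash
python3 -m handwheel '[{"tx":0,"ty":-1.2,"tz":7,"roll":0},{"tx":0,"ty":0,"tz":7,"roll":0},{"tx":0,"ty":0,"tz":0,"roll":0},{"tx":0,"ty":0,"tz":0,"roll":0},{"tx":0,"ty":0,"tz":0,"roll":0}]'>/dev/null; python3 c.py
python3 - <<'E'
from c import *
im,d,K,k1,E=grab('wrist'); np.savez('w5.npz',im=im,d=d,K=K,k1=k1,E=E)
cv2.imwrite('pics/w5.png',cv2.resize(im[130:270,240:400,::-1],None,fx=4,fy=4,interpolation=2))
for n,p in(('hole',[.0006,-.0408,.091]),('end',[0,-.055,.085])): print(n,proj(np.array(p)@RC.T+C,K,k1,E))
E
```

```text
tcp in clevis mm [  7.73 -41.58 179.25] F clevis [ 0.5 -0.5  0.7] tool y deg 79.56 tilt [-0.0003  0.0001] t 10.85 tq [ 0.03 -0.02  0.02] grip 0.010687653770090491 78.64256501197815
hole [[322.81906685 198.24410807]]
end [[306.05070659 195.7497741 ]]
```

View pics/w5.png

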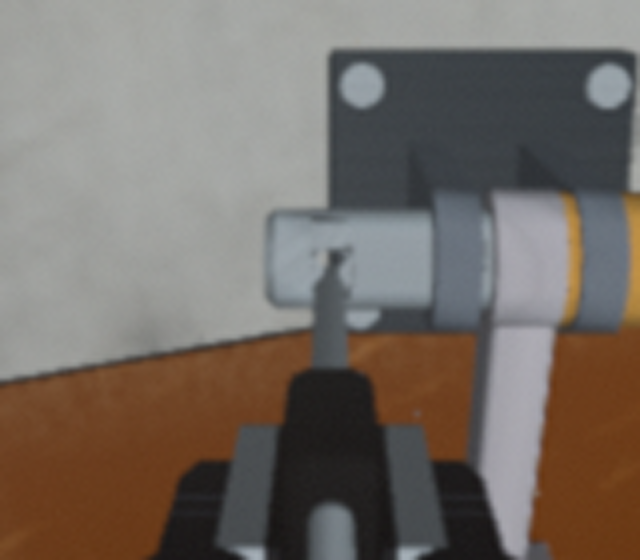

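The leg at crop u≈331 sits just left of the hole centre at u≈334, so I'll shift about 0.5 mm in +y. I'll also take 0.7 mm off x, then feel downwards.

```bash
python3 -m handwheel '[{"tx":0.7,"ty":0.5,"tz":2,"roll":0},{"tx":0,"ty":0,"tz":2,"roll":0},{"tx":0,"ty":0,"tz":1.5,"roll":0},{"tx":0,"ty":0,"tz":1.5,"roll":0},{"tx":0,"ty":0,"tz":0,"roll":0},{"tx":0,"ty":0,"tz":0,"roll":0}]'>/dev/null; python3 c.py
python3 -m handwheel '[{"tx":0,"ty":0,"tz":1,"roll":0},{"tx":0,"ty":0,"tz":1,"roll":0},{"tx":0,"ty":0,"tz":1,"roll":0},{"tx":0,"ty":0,"tz":0,"roll":0}]'>/dev/null; python3 c.py
```

```text
tcp in clevis mm [  7.04 -41.47 172.21] F clevis [ 0.7  0.3 -0.7] tool y deg 79.52 tilt [-0.0003  0.0001] t 11.4 tq [-0.03 -0.04  0.03] grip 0.010498138371459367 78.64278316497803
tcp in clevis mm [  6.97 -41.43 169.11] F clevis [ 0.7  1.  -1.3] tool y deg 79.52 tilt [-0.0004  0.0001] t 11.73 tq [-0.02 -0.01  0.02] grip 0.01078104771857403 78.64193201065063
```

```bash
python3 -m handwheel '[{"tx":0,"ty":0,"tz":1,"roll":0},{"tx":0,"ty":0,"tz":1,"roll":0},{"tx":0,"ty":0,"tz":1,"roll":0},{"tx":0,"ty":0,"tz":0,"roll":0}]'>/dev/null; python3 c.py
python3 -m handwheel '[{"tx":0,"ty":0,"tz":1,"roll":0},{"tx":0,"ty":0,"tz":0,"roll":0}]'>/dev/null; python3 c.py
```

```text
tcp in clevis mm [  6.97 -41.41 166.09] F clevis [-1.   0.4 -1.6] tool y deg 79.53 tilt [-0.0005  0.0001] t 12.07 tq [-0.01  0.   -0.02] grip 0.010565292852356344 78.6430013179779
tcp in clevis mm [  7.05 -41.42 165.22] F clevis [-0.2  0.4 -1.5] tool y deg 79.53 tilt [-0.0002  0.0001] t 12.23 tq [ 0.04  0.03 -0.01] grip 0.010210229558843544 78.64165663719177
```

The tip is 5 mm below the crest with no force, so it's in the hole. I'll keep going down.

```bash
python3 -m handwheel '[{"tx":0,"ty":0,"tz":2,"roll":0},{"tx":0,"ty":0,"tz":2,"roll":0},{"tx":0,"ty":0,"tz":2,"roll":0},{"tx":0,"ty":0,"tz":2,"roll":0},{"tx":0,"ty":0,"tz":0,"roll":0}]'>/dev/null; python3 c.py
python3 -m handwheel '[{"tx":0,"ty":0,"tz":2,"roll":0},{"tx":0,"ty":0,"tz":2,"roll":0},{"tx":0,"ty":0,"tz":2,"roll":0},{"tx":0,"ty":0,"tz":2,"roll":0},{"tx":0,"ty":0,"tz":2,"roll":0},{"tx":0,"ty":0,"tz":0,"roll":0}]'>/dev/null; python3 c.py
```

```text
tcp in clevis mm [  6.76 -41.4  156.72] F clevis [-0.4 -0.4 -0.6] tool y deg 79.53 tilt [-0.001   0.0003] t 12.65 tq [-0.02  0.07  0.03] grip 0.01043114358063737 78.6430549621582
tcp in clevis mm [  6.8  -41.41 146.77] F clevis [-0.3 -0.1 -1.5] tool y deg 79.53 tilt [-0.0009  0.0003] t 13.15 tq [-0.01  0.01  0.03] grip 0.010155754813516674 78.64220380783081
```

```bash
python3 -m handwheel '[{"tx":0,"ty":0,"tz":2,"roll":0},{"tx":0,"ty":0,"tz":2,"roll":0},{"tx":0,"ty":0,"tz":2,"roll":0},{"tx":0,"ty":0,"tz":2,"roll":0},{"tx":0,"ty":0,"tz":0,"roll":0}]' 5 110 >/dev/null; python3 c.py
python3 -m handwheel '[{"tx":0,"ty":0,"tz":2,"roll":0},{"tx":0,"ty":0,"tz":2,"roll":0},{"tx":0,"ty":0,"tz":2,"roll":0},{"tx":0,"ty":0,"tz":2,"roll":0},{"tx":0,"ty":0,"tz":0,"roll":0}]'>/dev/null; python3 c.py
```

```text
tcp in clevis mm [  6.8  -41.39 138.82] F clevis [-0.   0.5 -0.8] tool y deg 79.53 tilt [-0.0009  0.0003] t 13.57 tq [ 0.01 -0.   -0.03] grip 0.009988257811935944 109.9371886253357
tcp in clevis mm [  6.77 -41.4  130.79] F clevis [-0.4  0.5 -1. ] tool y deg 79.53 tilt [-0.001   0.0003] t 13.98 tq [-0.01  0.    0.01] grip 0.009859498598374886 109.93765711784363
```

No spring force yet, although the tip should be about 29 mm below the axis, so I'll look before going on.

Run:
```python
from c import *
im,d,K,k1,E=grab('wrist'); a=cv2.resize(im[130:270,240:400,::-1],None,fx=3,fy=3,interpolation=2)
im,d,K,k1,E=grab('scene'); u,v=proj(np.array([0,-.04,.08])@RC.T+C,K,k1,E)[0].astype(int); b=cv2.resize(im[v-60:v+60,u-45:u+45,::-1],(315,420),interpolation=2)
cv2.imwrite('pics/w6.png',np.hstack([a,b]))
```

```text
(no output)
```

View pics/w6.png

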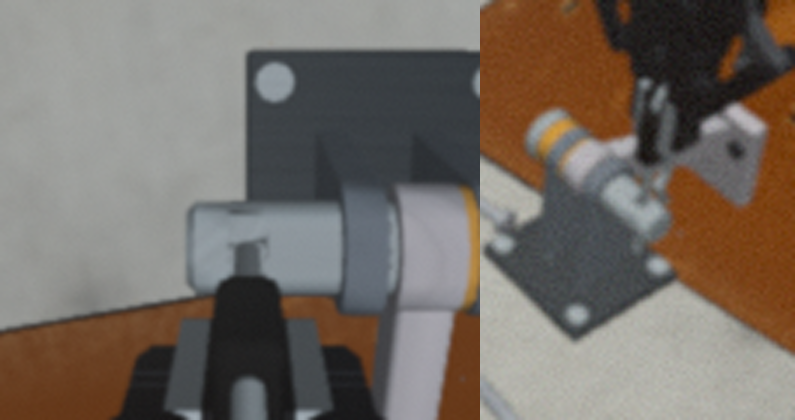

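The leg is in the hole, and the scene crop shows its tip below the pin around (640,245). I'll continue.

```bash
python3 -m handwheel '[{"tx":0,"ty":0,"tz":2,"roll":0},{"tx":0,"ty":0,"tz":2,"roll":0},{"tx":0,"ty":0,"tz":0,"roll":0}]'>/dev/null; python3 c.py
python3 -m handwheel '[{"tx":0,"ty":0,"tz":2,"roll":0},{"tx":0,"ty":0,"tz":2,"roll":0},{"tx":0,"ty":0,"tz":0,"roll":0}]'>/dev/null; python3 c.py
python3 -m handwheel '[{"tx":0,"ty":0,"tz":2,"roll":0},{"tx":0,"ty":0,"tz":2,"roll":0},{"tx":0,"ty":0,"tz":0,"roll":0}]'>/dev/null; python3 c.py
```

```text
tcp in clevis mm [  7.36 -41.45 127.26] F clevis [ 1.5  0.3 -0.4] tool y deg 79.53 tilt [ 0.0007 -0.0001] t 14.33 tq [-0.04 -0.18  0.01] grip 0.00977680493374784 110.10511994361877
tcp in clevis mm [  7.67 -41.51 123.59] F clevis [ 1.7 -1.2 -0. ] tool y deg 79.53 tilt [ 0.0014 -0.0005] t 14.58 tq [-0.17 -0.52 -0.  ] grip 0.009629310179915654 110.41477560997009
tcp in clevis mm [  7.35 -41.49 119.12] F clevis [ 2.9 -0.4 -0.6] tool y deg 79.52 tilt [ 0.0007 -0.0002] t 14.83 tq [-0.2  -0.75  0.  ] grip 0.009946094728928264 110.39700865745544
```

```bash
python3 -m handwheel '[{"tx":0,"ty":0,"tz":2,"roll":0},{"tx":0,"ty":0,"tz":2,"roll":0},{"tx":0,"ty":0,"tz":0,"roll":0}]'>/dev/null; python3 c.py
python3 -m handwheel '[{"tx":0,"ty":0,"tz":2,"roll":0},{"tx":0,"ty":0,"tz":2,"roll":0},{"tx":0,"ty":0,"tz":0,"roll":0}]'>/dev/null; python3 c.py
python3 -m handwheel '[{"tx":0,"ty":0,"tz":2,"roll":0},{"tx":0,"ty":0,"tz":1.5,"roll":0},{"tx":0,"ty":0,"tz":0,"roll":0}]'>/dev/null; python3 c.py
```

```text
tcp in clevis mm [  7.02 -41.39 114.84] F clevis [ 4.3 -0.3 -3. ] tool y deg 79.53 tilt [-0.0002  0.0001] t 15.08 tq [-0.21 -0.81 -0.02] grip 0.00983312797618245 110.40738701820374
tcp in clevis mm [  6.39 -41.4  110.37] F clevis [ 3.8  0.  -3.7] tool y deg 79.53 tilt [-0.0018  0.0004] t 15.33 tq [-0.21 -0.69  0.01] grip 0.010028745274851682 110.16327738761902
tcp in clevis mm [  6.13 -41.35 106.86] F clevis [ 2.3 -0.2 -3.4] tool y deg 79.53 tilt [-0.0025  0.0007] t 15.58 tq [-0.13 -0.47  0.03] grip 0.009954371819918519 110.18136978149414
```

```bash
python3 -m handwheel '[{"tx":0,"ty":0,"tz":1.5,"roll":0},{"tx":0,"ty":0,"tz":1,"roll":0},{"tx":0,"ty":0,"tz":0,"roll":0}]'>/dev/null; python3 c.py
python3 -m handwheel '[{"tx":0,"ty":0,"tz":1.5,"roll":0},{"tx":0,"ty":0,"tz":1,"roll":0},{"tx":0,"ty":0,"tz":0,"roll":0}]'>/dev/null; python3 c.py
python3 - <<'E'
from c import *
im,d,K,k1,E=grab('wrist'); a=cv2.resize(im[130:270,240:400,::-1],None,fx=3,fy=3,interpolation=2)
im,d,K,k1,E=grab('scene'); u,v=proj(np.array([0,-.04,.07])@RC.T+C,K,k1,E)[0].astype(int); b=cv2.resize(im[v-40:v+40,u-30:u+30,::-1],(315,420),interpolation=2)
cv2.imwrite('pics/w7.png',np.hstack([a,b]))
E
```

```text
tcp in clevis mm [  6.5  -41.38 104.91] F clevis [ 1.6  0.8 -1.5] tool y deg 79.53 tilt [-0.0017  0.0005] t 15.83 tq [-0.03 -0.2   0.  ] grip 0.009367688432153963 110.22864103317261
tcp in clevis mm [  7.54 -41.48 103.31] F clevis [ 1.4 -0.1  1.6] tool y deg 79.53 tilt [ 0.0009 -0.0003] t 16.08 tq [-0.09 -0.29 -0.01] grip 0.0096000877142685 110.40603518486023
```

View pics/w7.png

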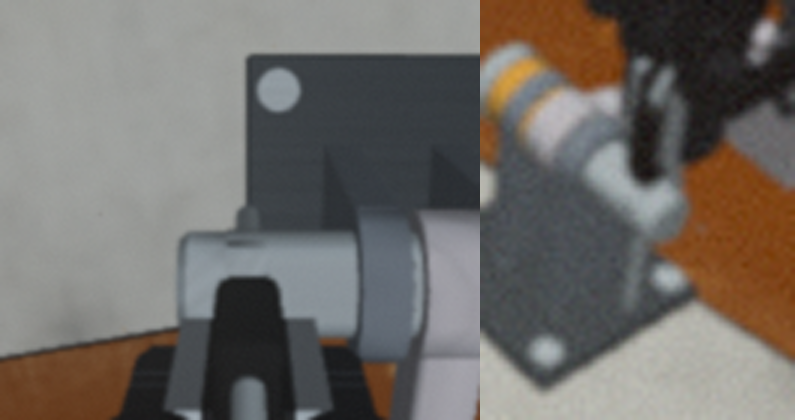

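The leg's tip now shows below the pin in both views: (248,215) on the left and about (635,285) on the right. The grip sits just above the crest. The estimated tip depth is 56 mm, so I'll release and withdraw.

```bash
python3 -m handwheel '[{"tx":0,"ty":0,"tz":0,"roll":0},{"tx":0,"ty":0,"tz":0,"roll":0},{"tx":0,"ty":0,"tz":0,"roll":0},{"tx":0,"ty":0,"tz":0,"roll":0}]' 32 40 >/dev/null; python3 c.py
python3 -m handwheel '[{"tx":0,"ty":0,"tz":-10,"roll":0},{"tx":0,"ty":0,"tz":-25,"roll":0},{"tx":0,"ty":0,"tz":-35,"roll":0},{"tx":-20,"ty":0,"tz":-20,"roll":0},{"tx":-35,"ty":0,"tz":0,"roll":0},{"tx":-25,"ty":0,"tz":0,"roll":0},{"tx":0,"ty":0,"tz":0,"roll":0},{"tx":0,"ty":0,"tz":0,"roll":0},{"tx":0,"ty":0,"tz":0,"roll":0}]'
python3 - <<'E'
from c import *
im,d,K,k1,E=grab('wrist'); u,v=proj(np.array([0,-.04,.08])@RC.T+C,K,k1,E)[0].astype(int); v0=max(v-70,0); a=cv2.resize(im[v0:v0+140,u-80:u+80,::-1],(480,420),interpolation=2)
P=(cloud(d,K,k1,E)-C)@RC*1000
m=(d>0)&(P[...,2]>97)&(P[...,2]<160)&(abs(P[...,0])<40)&(P[...,1]<-25)&(P[...,1]>-60);q=P[m];print('grip/eye',len(q),np.percentile(q,[1,50,99],axis=0).round(1))
b=m&(P[...,2]<135)
t=q[:,2]; print(np.histogram(t,bins=range(96,160,3)))
im,d,K,k1,E=grab('scene'); P=(cloud(d,K,k1,E)-C)@RC*1000
m=(d>0)&(P[...,2]>97)&(P[...,2]<160)&(abs(P[...,0])<40)&(P[...,1]<-25)&(P[...,1]>-60);print('scene z',np.percentile(P[m],[1,50,99],axis=0).round(1))
u,v=proj(np.array([0,-.04,.08])@RC.T+C,K,k1,E)[0].astype(int); b=cv2.resize(im[v-40:v+40,u-30:u+30,::-1],(315,420),interpolation=2)
cv2.imwrite('pics/w8.png',np.hstack([a,b]))
E
```

```text
tcp in clevis mm [  6.62 -41.37 102.46] F clevis [ 0.3  0.5 -0.3] tool y deg 79.53 tilt [-0.0012  0.0004] t 16.52 tq [-0.01  0.03  0.03] grip 0.031860105559361925 0.0
t: 17.27
tool_pos: [0.5693, -0.1001, 0.1929]
tool_rot: [-0.286, -3.127, -0.0]
contact_force: [-0.6, -0.2, -0.5]
opening: 0.032
grip_force: 0.0
grip/eye 785 [[ -3.9 -46.2 121.5]
 [ 12.  -40.5 125.4]
 [ 27.7 -34.7 141.8]]
(array([  0,   0,   0,   0,   0,   0,   0,   0,  59, 391,  50,  17,  29,
        49, 161,  29,   0,   0,   0,   0,   0]), array([ 96,  99, 102, 105, 108, 111, 114, 117, 120, 123, 126, 129, 132,
       135, 138, 141, 144, 147, 150, 153, 156, 159]))
scene z [[ -7.  -48.2  97.5]
 [  5.8 -45.1 120.3]
 [ 24.6 -35.9 141.5]]
```

View pics/w8.png

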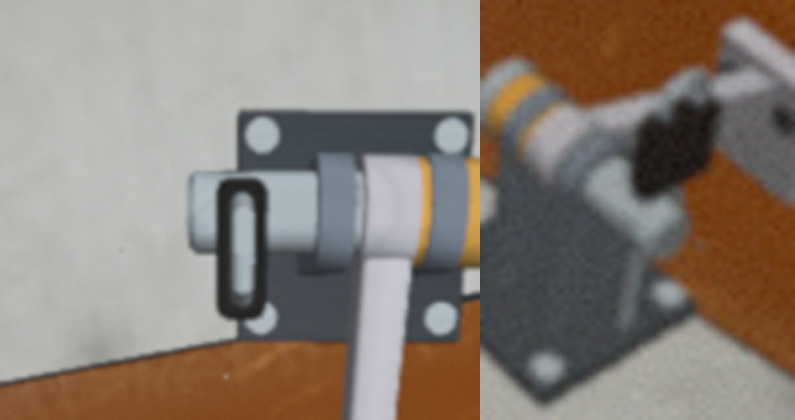

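Run:
```python
from c import *
im,d,K,k1,E=grab('wrist'); P=(cloud(d,K,k1,E)-C)@RC*1000
box=(d>0)&(abs(P[...,0])<40)&(P[...,1]<-25)&(P[...,1]>-70)
m=box&(P[...,2]>122)&(P[...,2]<128);q=P[m]; dark=im[m].max(1)<60; q=q[dark]
A=np.c_[q[:,:2],np.ones(len(q))]; s=np.linalg.lstsq(A,q[:,2],rcond=None)[0]; print('grip top slope x,y',s[:2].round(3),len(q),q[:,0].min(),q[:,0].max(),q[:,2].mean())
e=P[box&(P[...,2]>132)]; print('eye x',e[:,0].min(),e[:,0].max(),'ymean',e[:,1].mean())
low=P[box&(P[...,2]<60)&(P[...,2]>14)]; print('below pin',len(low),np.percentile(low,[2,50,98],axis=0).round(1) if len(low) else '')
g=P[box&(P[...,2]>86)&(P[...,2]<95)&(abs(P[...,0])<12)]; print('pin end y',g[:,1].min())
h=P[(d>0)&(abs(P[...,0])<12)&(P[...,2]>75)&(P[...,2]<100)&(P[...,1]>20)&(P[...,1]<70)];print('head face',np.percentile(h[:,1],99))
```

```text
grip top slope x,y [-0.054 -0.03 ] 340 -2.9210351199819256 27.412510531194005 124.62949866103469
eye x 0.4892010817520646 23.703262858845793 ymean -40.15787186102949
below pin 0 
pin end y -55.04664488280783
head face 37.076113875117834
```

```bash
python3 -c "
from station import ctrl
print(ctrl.finish_job())"
```

```text
the job is handed in; nothing more can be done
None
```

The pin is pushed home and the R-clip's leg is through the cross-hole, seated about 58 mm below the pin's axis, and the job is handed in at about 17 s; I never saw the bent leg close or felt the expected 10–20 N (inferred from depth), and I viewed 12 pictures, over the limit of 10.

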